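Lock the flour box and clip its scoop on the lid

TASK

Close up the flour box: fold the four clips round its lid down flush against its sides, and press the handle of the flour scoop fully home into both pairs of jaws of the spring clip on the lid, so that the bowl stands flat on the clear part of the lid. Leave everything else on the worktop where it is.

Things in the scene. Friction and masses are not known exactly. Their poses are not given: they have to be found in the camera images.
- box: grey flour box, white snap-lock lid, fixed to the worktop. Lid 160 mm (x) by 230 mm (y, the long side), its top 100 mm above the origin (centre of the underside), with a border 3 mm high round the edge. On the lid's centre line, parallel to y, stands a dark steel scoop clip: two pairs of spring jaws, 45 mm high over the lid, 36 mm either side (y) of point clip_seat, 60 mm clear between the pairs
- clip_seat (a point): middle of the spring clip, 26 mm above the lid's top, 35 mm to -y of the lid's middle: the middle of the scoop's handle lies here when home in both pairs of jaws. Axes as the box's. Each pair is 12 mm long (y), 26 mm wide at its flared mouth, 9 mm between its two rollers; it swings apart under the handle: pushing it straight down takes about 8 N for both, then they close over it
- bowl_spot (a point): point on the lid's top, 90 mm to +y of clip_seat: the middle of the underside of the scoop's bowl stands here when the scoop is home (bowl at the box's +y end); axes as the box's
- scoop_mid (a point): middle of the handle of the loose aluminium flour scoop (80 to 170 g): handle round, 14 mm thick, free from -57 to +45 mm along the scoop's own y; then the flat-bottomed open bowl, 80 mm long, 66 mm wide, 34 mm high, from +49 to +129 mm. z is up; the handle's axis is 26 mm above the flat underside of the bowl, on which the scoop stands
- scoop_bowl (a point): middle of the underside of the scoop's bowl, 90 mm to +y of the handle's middle and 26 mm lower; axes as the scoop's
- hinge_near (a point): middle of the hinge line of the lid's clip on the box's -x side, 2 mm outside the lid's edge, 7 mm below the lid's top; axes as the box's, so outward is the box's -x
- clip_near (a joint): angle (rad) of the clip on the box's -x side: white flap 66 mm wide, 31 mm long, 4 mm thick, a lip 7.5 mm thick at its free edge. 0 = shut, hanging flat against the side (its stop); 1.6 = straight out; 1.0 to 1.6 at the start. A stiff hinge: it stays where it is left. Pushing it half-way along takes about 2 to 3 N
- hinge_far (a point): middle of the hinge line of the lid's clip on the box's +x side, 2 mm outside the lid's edge, 7 mm below the lid's top; axes as the box's, so outward is the box's +x
- clip_far (a joint): angle (rad) of the clip on the box's +x side: white flap 66 mm wide, 31 mm long, 4 mm thick, a lip 7.5 mm thick at its free edge. 0 = shut, hanging flat against the side (its stop); 1.6 = straight out; 1.0 to 1.6 at the start. A stiff hinge: it stays where it is left. Pushing it half-way along takes about 2 to 3 N
- hinge_left (a point): middle of the hinge line of the lid's clip on the box's +y side, 2 mm outside the lid's edge, 7 mm below the lid's top; axes as the box's, so outward is the box's +y
- clip_left (a joint): angle (rad) of the clip on the box's +y side: white flap 66 mm wide, 31 mm long, 4 mm thick, a lip 7.5 mm thick at its free edge. 0 = shut, hanging flat against the side (its stop); 1.6 = straight out; 1.0 to 1.6 at the start. A stiff hinge: it stays where it is left. Pushing it half-way along takes about 2 to 3 N
- hinge_right (a point): middle of the hinge line of the lid's clip on the box's -y side, 2 mm outside the lid's edge, 7 mm below the lid's top; axes as the box's, so outward is the box's -y
- clip_right (a joint): angle (rad) of the clip on the box's -y side: white flap 66 mm wide, 31 mm long, 4 mm thick, a lip 7.5 mm thick at its free edge. 0 = shut, hanging flat against the side (its stop); 1.6 = straight out; 1.0 to 1.6 at the start. A stiff hinge: it stays where it is left. Pushing it half-way along takes about 2 to 3 N
- cup: stainless measuring cup: round bowl 76 mm across and 44 mm high, straight flat handle 16 x 3.5 mm sticking out 68 mm from the rim on its own -y side; 106 mm past the origin. Origin on the underside, 30 mm from the bowl's centre. Not the scoop; leave it alone
- tomato: tomato, 68 mm across, 51 mm high, origin under its centre; leave it alone
- spice: amber spice jar, 42 mm across, 62 mm high, origin under its centre; leave it alone
- mill: turned dark-wood pepper mill, 56 mm across, 160 mm high, origin under its centre; leave it alone
- mug: white mug, 80 mm across plus handle, 88 mm high, origin under its centre; leave it alone
- bowl: blue ceramic bowl, 92 mm across, 45 mm high, origin under its centre; leave it alone
Mind the look-alikes: they are no part of the job. What is shaped like the part that bears scoop_mid but turquoise is not meant.

How it is judged:
At the end, for the whole second after the job is handed in: All four lid clips shut (within 0.12 rad); scoop still, its handle's middle within 15 mm sideways and 3 mm in height of its seat in the jaws, in line with the box within 0.08 rad, upright within 0.12 rad, bowl within 20 mm of its place on the lid; nothing else moved over 30 mm (value of joint each of clip_near, clip_far, clip_left, clip_right below 0.12 rad and horizontal distance between scoop_mid and clip_seat below 0.015 m and z of scoop_mid in the frame of clip_seat between -0.003 and 0.003 m and distance between scoop_bowl and bowl_spot below 0.02 m and angle between the y axis of scoop_mid and the y axis of box, either way round below 0.08 rad and angle between scoop_mid's own z axis and vertical below 0.12 rad and linear speed of scoop below 0.02 m/s); the robot touches nothing.
It fails at once if something else on the worktop was pushed more than 30 mm or knocked over (distance of any of cup, tomato, spice, mill, mug, bowl from where it was at the start of the episode above 0.03 m or angle between any of cup, tomato, spice, mill, mug, bowl's own z axis and vertical above 0.5 rad).
It also fails if it takes over 69 s, if anything falls off the work surface, if the arm or the gripper's body presses on something with over 40 N, if the wrist force passes 120 N, or if a joint passes its speed limit or range.

ROBOT

A 6-joint arm with a two-finger parallel gripper is mounted at the origin on the work surface. World frame = base frame: x ahead of the robot, y to its left, z up, the work surface at z = 0. Lengths are in m, angles in rad, forces in N, time in s.
With the tool pointing down it reaches from about 0.275 to 0.825 m from the base axis. Payload 4.9 kg.
Tool frame: the origin (TCP) lies between the finger pads; the fingertips stand 11 mm ahead of it and the grasp point (between the pads) lies 8 mm behind it; z points along the fingers, y is the line along which they close (so a half turn about z gives the same grasp; the last joint's range is limited). The gripper opens to 85 mm and grips with 20 to 120 N. Pads are 22 mm wide; open, the fingers measure 114 mm over their backs; the gripper's body (76 mm by 85 mm) begins 54 mm behind the grasp point. The pads swing forward as they close: fully open they stand 13 mm farther back than shut.
Start: joints at [-1.414, 0.326, -0.193, 1.052, 0, 1.437], TCP at [0.158, -0.527, 0.218] pointing down, gripper open.
Joint ranges: [-2.65, 2.65], [-0.97, 1.79], [-1.3, 1.35], [-1.93, 2.1], [-1.47, 1.37], [-3.14, 3.14]. Speed limits (rad/s): [2.57, 2.57, 3.14, 3.14, 3.14, 3.14].

INTERFACE

Orientations are given as a 3x3 rotation matrix whose columns are the frame's x, y, z axes.
In Python, from plant import get_obs, imaging, order, recognise gives the robot as it stands. The module is installed in compiled form; this text tells all that it offers.
- The arm moves only by the tool move_arm, never from a script. Its argument "increments" is a list that holds one entry, the list of rows, each a list of 7 numbers: the shift along the world's x, y, z in units of 50 mm (1.0 is 50 mm), then the turn, a rotation vector about the world's x, y, z in rad, then the opening, from 0 (shut) to 1 (fully open). A call has 1 to 12 rows; each row shifts and turns the commanded pose from where the row before left it; what a row does not reach is not made up. A row lasts 1/8 s, in which the tool goes at most 62.5 mm and 10.7 degrees, less where a joint would pass 70% of its speed; a pose out of reach is approached as far as the arm can. A call is refused whole if a number of a shift passes 1 or a number of a turn 0.188, either way. A call with a gripper value outside its range is refused whole. The fingers move at their own pace and stop on an object; "force" is the grip in N (left out, the last holds). Time passes only in rows, so rows that do not move let the fingers close. It gives the time, the measured TCP pose, the force, the opening and the grip force at its end, in the units of the state.
- get_obs(): the state, without advancing time (a new reading comes with each control period).
- imaging.capture(name): name is "scene" or "top" or "wrist"; returns a dict with "color" (384x512x3 uint8, red, green, blue), "intrinsics" (3x3 intrinsics, pixels), "rvec" (rotation vector, rad) and "tvec" (3), from world to camera coordinates, as OpenCV has them; the wrist camera has in their place "hand_eye" (4x4, takes a point from camera to tool coordinates, whose origin is the TCP and whose axes are the flange's). Camera axes: x right, y down, z forward; pixel columns grow to the right and rows downward; lengths in m; the calibration is good to about 2 mm. A picture is of the moment at which its call begins: read the wrist's pose just before it. There is no depth.
- order.finish_job(): hands the job in; it is judged then, once.
Trained networks look in a picture, given as the dict that the camera call returned (one of the last four; its "shot" number tells which), for a name from the list of things; names that differ only in an ending like _2 or _b are one class to them, and where a whole thing is asked for, a point or a joint stands for the part that bears it (a point fixed in the world has none). Each returns a list of dicts, best first, with "confidence" (0 to 1); they miss things now and then, are a little off and sometimes report something else, mostly with a low value. They report only what shows in the picture. A call takes as long as a camera call. They do not tell look-alikes from the thing itself.
- recognise(picture, thing): "bbox" ([left, top, right, bottom] in pixels, round what is visible of it).
The state is a dict: "time_s": time; "q": joint angles; "qvel": joint speeds; "joint_efforts": joint torques, N m; "ee_pos": TCP position; "orientation": TCP orientation; "ft_force": force on the tool from outside, world axes, zero at the start; "ft_torque": the same for the moment, N m; "opening": finger opening in m; "gripper_force": force on a finger pad.
Only numpy, scipy, OpenCV 4.12 (cv2) and the standard library are available. Lean on these libraries where they do the work, as an engineer would, in place of code of your own. Each camera call takes 0.05 s, during which the arm holds its last target. There are 200 camera calls.

## Working session

There is one attempt and no reset: what is moved stays moved. The work goes in short steps, Python scripts to look and compute and a tool call to move; the robot and the scene stay as the last step left them, time stands still between calls to the robot, and variables do not carry over. Pictures are saved under pics/ and viewed, at most 10 in all, crops included, and the job is handed in when it is done.

Besides the shell and the picture viewer there is one more tool, called as name(argument=value, ...), one argument or row to a line, values as JSON. move_arm: Moves the arm, as the interface text tells. Its arguments: {"type":"object","properties":{"increments":{"type":"array"},"force":{"type":"number"}},"required":["increments"]}

```bash
mkdir -p pics
cat > h.py <<'E'
import numpy as np, cv2
from plant import get_obs, imaging, order, recognise
def cam(p):
    if "rvec" in p:
        R=cv2.Rodrigues(np.array(p["rvec"],float))[0]; t=np.array(p["tvec"],float).ravel()
        return R,t
    o=p["obs"]; H=np.array(p["hand_eye"]); T=np.eye(4); T[:3,:3]=o["orientation"]; T[:3,3]=o["ee_pos"]
    M=np.linalg.inv(T@H); return M[:3,:3],M[:3,3]
def cap(n):
    o=get_obs(); p=imaging.capture(n); p["obs"]=o; return p
def ray(p,uv):
    R,t=cam(p); K=np.array(p["intrinsics"]); d=R.T@np.linalg.inv(K)@np.array([uv[0],uv[1],1.]); return -R.T@t,d
def atz(p,uv,z):
    c,d=ray(p,uv); return c+d*(z-c[2])/d[2]
def proj(p,X):
    R,t=cam(p); K=np.array(p["intrinsics"]); x=(R@np.atleast_2d(X).T).T+t; x=x@K.T; return x[:,:2]/x[:,2:]
def tri(l):
    A=np.zeros((3,3));b=np.zeros(3)
    for p,uv in l:
        c,d=ray(p,uv); d=d/np.linalg.norm(d); P=np.eye(3)-np.outer(d,d); A+=P;b+=P@c
    return np.linalg.solve(A,b)
def save(p,f,crop=None,s=1):
    im=p["color"][...,::-1]
    if crop: im=im[crop[1]:crop[3],crop[0]:crop[2]]
    cv2.imwrite("pics/"+f,cv2.resize(im,None,fx=s,fy=s,interpolation=cv2.INTER_CUBIC))
E
python3 - <<'E'
from h import *
import pickle
np.set_printoptions(precision=4,suppress=True)
P={}
for n in("scene","top"):
    p=cap(n);P[n]=p;save(p,n+"0.png",s=1.5)
    R,t=cam(p);print(n,-R.T@t,R[2])
    for th in("box","scoop_mid","cup","clip_near","clip_far","clip_left","clip_right","mill","mug","bowl","tomato","spice"):
        print(th,[(np.round(d["bbox"]).astype(int).tolist(),round(d["confidence"],2)) for d in recognise(p,th)][:4])
pickle.dump(P,open("P0.pkl","wb"))
print(P["top"]["intrinsics"],get_obs()["ee_pos"])
print(imaging.capture("wrist")["hand_eye"])
E
```

```text
scene [1.314  0.9549 1.0189] [-0.5103 -0.6019 -0.6142]
box [([199, 162, 281, 231], 0.95)]
scoop_mid [([351, 215, 391, 255], 0.94), ([320, 280, 389, 306], 0.83), ([275, 232, 336, 251], 0.76), ([200, 161, 283, 231], 0.52)]
cup [([172, 140, 219, 163], 0.69), ([200, 159, 281, 232], 0.68)]
clip_near [([251, 167, 268, 177], 0.53)]
clip_far [([208, 194, 229, 205], 0.44)]
clip_left [([199, 159, 283, 231], 0.68), ([261, 195, 279, 208], 0.44)]
clip_right [([204, 165, 222, 174], 0.59), ([199, 157, 280, 231], 0.51)]
mill [([136, 149, 156, 191], 0.61)]
mug [([157, 202, 193, 242], 0.69), ([197, 161, 280, 229], 0.47)]
bowl [([228, 144, 246, 161], 0.74), ([210, 191, 225, 203], 0.56)]
tomato [([238, 249, 261, 272], 0.61), ([198, 156, 280, 230], 0.27)]
spice [([318, 194, 327, 214], 0.69), ([209, 193, 226, 205], 0.32)]
top [0.478  0.0741 1.2965] [ 0.0734  0.0026 -0.9973]
box [([228, 161, 324, 233], 0.64), ([326, 234, 355, 264], 0.49), ([266, 160, 281, 171], 0.43)]
scoop_mid [([169, 179, 213, 223], 0.78), ([105, 169, 150, 216], 0.74), ([146, 232, 168, 290], 0.73)]
cup [([228, 159, 322, 233], 0.71), ([357, 194, 393, 240], 0.55), ([266, 220, 290, 235], 0.19)]
clip_near [([268, 219, 288, 234], 0.73), ([228, 160, 321, 233], 0.71)]
clip_far [([263, 162, 280, 171], 0.53)]
clip_left [([222, 189, 242, 215], 0.56), ([310, 181, 326, 200], 0.51)]
clip_right [([310, 182, 325, 201], 0.69), ([197, 143, 214, 159], 0.38)]
mill [([350, 133, 378, 154], 0.64)]
mug [([268, 112, 301, 146], 0.97)]
bowl [([327, 234, 353, 265], 0.58), ([227, 160, 323, 231], 0.16)]
tomato [([200, 144, 213, 157], 0.78)]
spice [([230, 159, 323, 231], 0.7), ([208, 244, 221, 258], 0.53)]
[[380.6632   0.     252.9979]
 [  0.     380.6632 195.646 ]
 [  0.       0.       1.    ]] [ 0.1577 -0.5269  0.2181]
[[ 0.0001 -0.9534 -0.3018  0.076 ]
 [ 1.     -0.0002  0.0008  0.0005]
 [-0.0008 -0.3018  0.9534 -0.1561]
 [ 0.      0.      0.      1.    ]]
```

View pics/scene0.png

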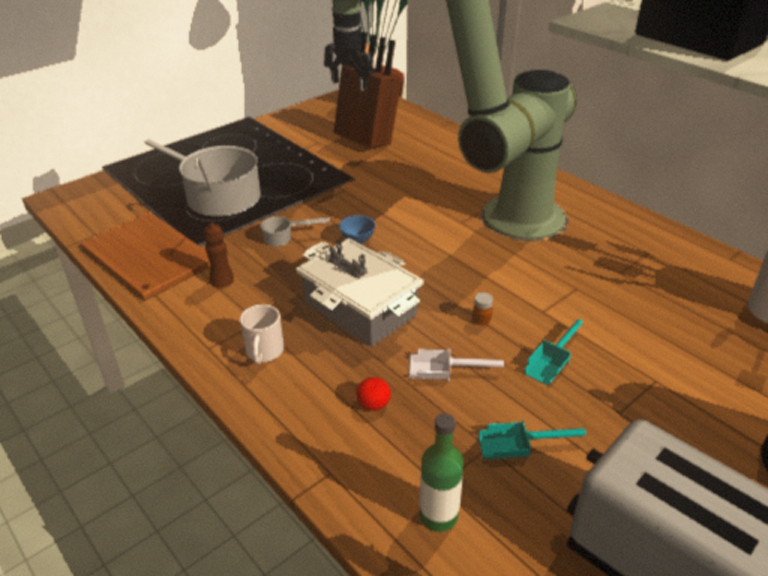

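View pics/top0.png

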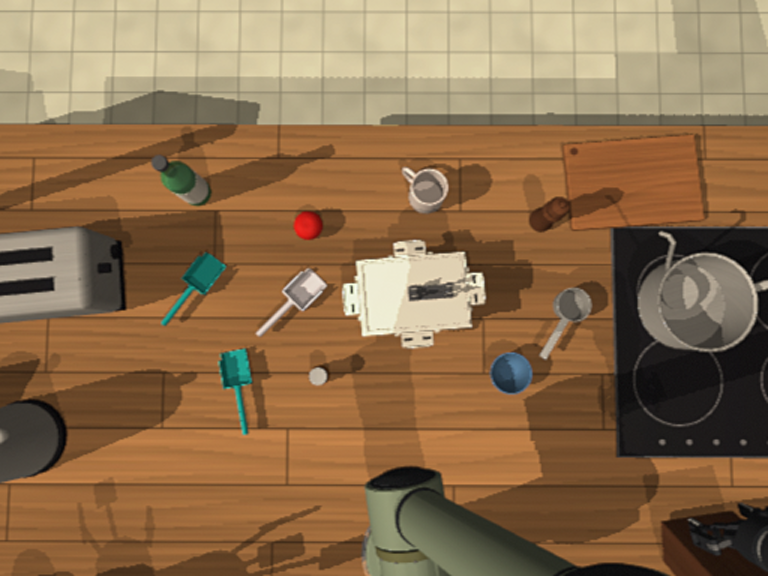

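The scoop candidates, in the 1.5x top view, are the aluminium scoop at (292,300), and turquoise look-alikes at (195,288) and (238,390). The measuring cup is at (565,320). By its description I choose the aluminium one at (292,300). The box's lid middle is about (414,293), with the jaws toward its right (-y) end. Now I'll move the wrist camera over the box.

move_arm(
  increments=[
    [[0,0,0.8,0,0,0,1],[0.66,0.96,0.2,0,0,0,1],[0.66,0.96,0.2,0,0,0,1],[0.66,0.96,0.2,0,0,0,1],[0.66,0.96,0.2,0,0,0,1],[0.66,0.96,0.2,0,0,0,1],[0.66,0.96,0.2,0,0,0,1],[0.66,0.96,0.1,0,0,0,1],[0.66,0.96,0,0,0,0,1],[0.66,0.96,0,0,0,0,1],[0.66,0.96,0,0,0,0,1],[0,0,0,0,0,0,1]],
  ],
)

```text
time_s: 2.85
ee_pos: [0.4891, -0.0438, 0.3228]
orientation: [[0.956, 0.293, 0.0], [0.293, -0.956, 0.001], [0.0, -0.001, -1.0]]
ft_force: [-0.6, 0.3, -0.1]
opening: 0.0854
gripper_force: 0.0
```

Run:
```python
from h import *
import pickle
np.set_printoptions(precision=4,suppress=True)
p=cap("wrist");print(p["obs"]["ee_pos"],p["obs"]["orientation"],p["obs"]["q"],p["intrinsics"])
save(p,"w1.png",s=1.5); pickle.dump(p,open("w1.pkl","wb"))
for th in("box","scoop_mid","clip_near","clip_far","clip_left","clip_right"):
    print(th,[(np.round(d["bbox"]).astype(int).tolist(),round(d["confidence"],2)) for d in recognise(p,th)][:3])
```

```text
[ 0.4891 -0.0438  0.3228] [[ 0.9561  0.2929  0.0002]
 [ 0.2929 -0.9561  0.0006]
 [ 0.0004 -0.0005 -1.    ]] [-0.2402  0.1653 -0.1377  1.2677  0.0006  2.6042] [[274.3676   0.     256.9282]
 [  0.     274.3676 194.4536]
 [  0.       0.       1.    ]]
box [([124, 3, 354, 180], 0.9), ([222, 1, 283, 36], 0.32)]
scoop_mid [([0, 101, 16, 153], 0.76), ([10, 10, 128, 94], 0.62)]
clip_near [([203, 154, 250, 182], 0.64)]
clip_far [([221, 0, 283, 35], 0.75)]
clip_left [([122, 45, 154, 106], 0.72), ([5, 9, 128, 92], 0.69)]
clip_right [([319, 93, 350, 148], 0.67)]
```

View pics/w1.png

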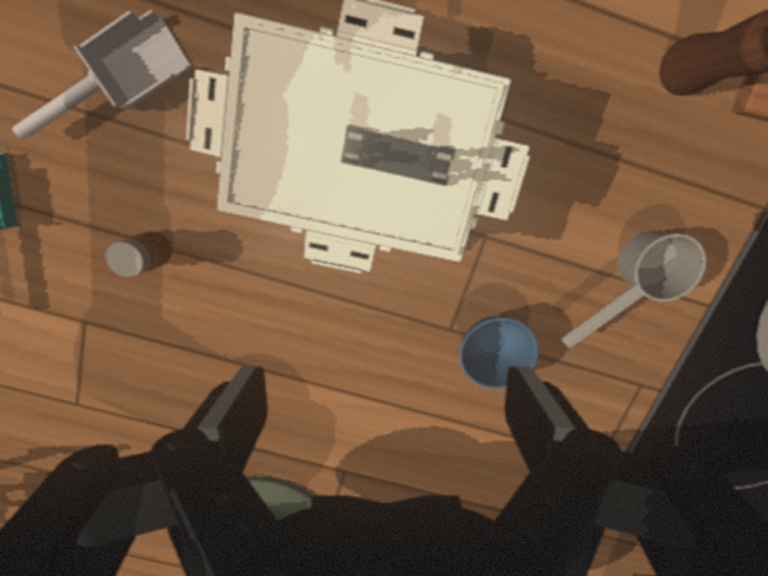

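The wrist view shows the lid with corners at about (236,14), (510,80), (461,261) and (218,211), all in 1.5x pixels. The steel jaws lie at (395,155), all four flaps stand out, and the aluminium scoop has its handle from (18,131) to (97,80) with its bowl at (133,58).

Run:
```python
from h import *
import pickle
np.set_printoptions(precision=4,suppress=True)
w=pickle.load(open("w1.pkl","rb"));t=pickle.load(open("P0.pkl","rb"))["top"]
def sub(p,c):
    g=cv2.cvtColor(p["color"],cv2.COLOR_RGB2GRAY); c=(np.array(c,np.float32)/1.5-.17).reshape(-1,1,2)
    return cv2.cornerSubPix(g,c.copy(),(4,4),(-1,-1),(3,40,.01)).reshape(-1,2),c.reshape(-1,2)
cw,rw=sub(w,[(236,14),(510,80),(461,261),(218,211)]); ct,rt=sub(t,[(355,262),(466,251),(472,329),(361,336)])
print(cw-rw,ct-rt)
X=np.array([tri([(w,a),(t,b)]) for a,b in zip(cw,ct)]);print("lid tri",X)
for n,c,p in(("w",cw,w),("t",ct,t)):
    Y=np.array([atz(p,a,.102) for a in c]);print(n,Y,Y.mean(0))
    print("sides",[np.linalg.norm(Y[i]-Y[(i+1)%4]) for i in range(4)])
    d=(Y[0]+Y[3]-Y[1]-Y[2])[:2];e=(Y[0]+Y[1]-Y[2]-Y[3])[:2];print("yaw of y axis-90",np.arctan2(-d[0],d[1]),np.arctan2(e[1],e[0]))
f=lambda a:np.array(a)/1.5-.17
for n,a,b in(("end",(18,131),(260,332)),("neck",(97,80),(290,305))):
    print(n,tri([(w,f(a)),(t,f(b))]),"w@.026",atz(w,f(a),.026),"t",atz(t,f(b),.026))
for nm,(u1,u2) in {"jawL":((365,150),None),"jawR":((436,166),None)}.items(): print(nm,atz(w,f(u1),.13))
save(w,"w1c.png",(0,0,360,190),2.2)
```

```text
[[-1.2128 -0.9766]
 [ 0.5437 -0.1791]
 [-0.2665 -0.4054]
 [-0.7384 -1.185 ]] [[ 0.3008 -0.7637]
 [-1.367   0.2091]
 [ 0.0457 -1.6036]
 [ 0.4067 -0.1519]]
lid tri [[ 0.6364  0.1292  0.092 ]
 [ 0.6559 -0.1017  0.098 ]
 [ 0.4977 -0.1162  0.0986]
 [ 0.4772  0.1147  0.0944]]
w [[ 0.6345  0.1253  0.102 ]
 [ 0.654  -0.1021  0.102 ]
 [ 0.4982 -0.1152  0.102 ]
 [ 0.4783  0.1116  0.102 ]] [0.5662 0.0049 0.102 ]
sides [np.float64(0.2282578679852793), np.float64(0.15635336700085178), np.float64(0.22768263563966074), np.float64(0.15681122844341558)]
yaw of y axis-90 0.0868648396141079 0.0858818104535621
t [[ 0.6352  0.1287  0.102 ]
 [ 0.6561 -0.0999  0.102 ]
 [ 0.4977 -0.1157  0.102 ]
 [ 0.4778  0.1149  0.102 ]] [0.5667 0.007  0.102 ]
sides [np.float64(0.22961105629003933), np.float64(0.1592135319783257), np.float64(0.23140133051942158), np.float64(0.15797470808389477)]
yaw of y axis-90 0.08863494489366995 0.09350959683708314
end [0.4836 0.3407 0.0353] w@.026 [0.4802 0.3476 0.026 ] t [0.4854 0.3432 0.026 ]
neck [0.549  0.2793 0.0176] w@.026 [0.552  0.2744 0.026 ] t [0.5457 0.2774 0.026 ]
jawL [ 0.5657 -0.0037  0.13  ]
jawR [ 0.5708 -0.0622  0.13  ]
```

View pics/w1c.png

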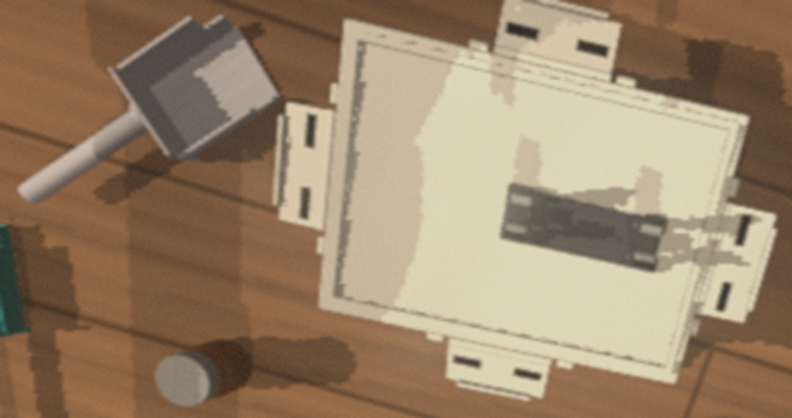

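move_arm(
  increments=[
    [[-0.31,0.4,-0.9,0,0,-0.105,0],[-0.31,0.4,-0.9,0,0,-0.104,0],[0,0,-1,0,0,0,0],[0,0,-1,0,0,0,0],[0,0,0,0,0,0,0],[0,0,0,0,0,0,0],[0,0,-0.22,0,0,0,0],[0,0,-0.22,0,0,0,0],[0,0,-0.22,0,0,0,0],[0,0,-0.22,0,0,0,0]],
  ],
)

```text
time_s: 4.45
ee_pos: [0.4566, -0.0069, 0.0883]
orientation: [[0.997, 0.082, -0.0], [0.082, -0.997, 0.0], [-0.0, -0.0, -1.0]]
ft_force: [-0.2, 0.4, -1.0]
opening: 0.0002
gripper_force: 0.0
```

move_arm(
  increments=[
    [[0,0,0.2,0,0,0,0],[-0.32,-0.03,0.1,0,0,0,0],[0,0,-0.4,0,0,0,0],[0,0,-0.3,0,0,0,0],[0.12,0.01,0,0,0,0,0],[0.12,0.01,0,0,0,0,0],[0.12,0.01,0,0,0,0,0],[0.08,0.01,0,0,0,0,0],[0.05,0,0,0,0,0,0],[0.05,0.0,0,0,0,0,0]],
  ],
)

```text
time_s: 5.7
ee_pos: [0.4457, -0.0072, 0.0629]
orientation: [[0.996, 0.08, -0.041], [0.08, -0.997, -0.005], [-0.041, 0.002, -0.999]]
ft_force: [-33.4, -10.2, -13.9]
opening: 0.0
gripper_force: 16.8
```

Run:
```python
from h import *
o=get_obs();print(o["ee_pos"],o["ft_force"])
p=cap("wrist");save(p,"n1.png",s=1.5)
```

```text
[ 0.44571036 -0.00722765  0.06289533] [-33.37749177 -10.16655872 -13.88196723]
```

View pics/n1.png

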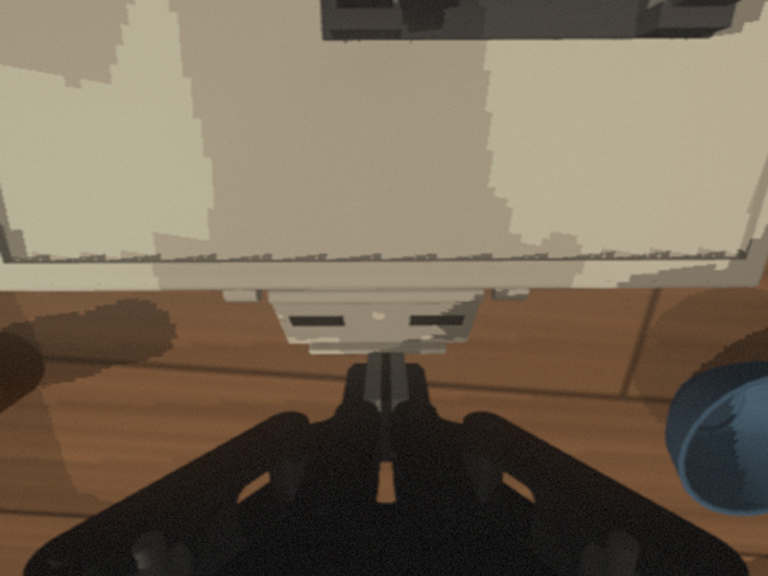

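The flap still stands well out, with its free edge at row 350 touching the finger. The first press was too shallow, so I'll work out its angle.

Run:
```python
from h import *
np.set_printoptions(precision=4,suppress=True)
p=cap("wrist")
c,s=np.cos(.088),np.sin(.088);R=np.array([[c,-s,0],[s,c,0],[0,0,1]]);C=np.array([.5665,.006,0])
for th in (0.4,.6,.8,1.0,1.2,1.4,1.6):
    L=np.array([[-.082-.031*np.sin(th),y,.093-.031*np.cos(th)] for y in(-.033,.033)])
    print(th,proj(p,L@R.T+C)*1.5)
L=np.array([[-.082,-.033,.093],[-.08,.1,.103]]);print(proj(p,L@R.T+C)*1.5)
o=p["obs"];T=np.array(o["orientation"])
for d in(0,.011,-.02): print("tcp+",d,proj(p,np.array(o["ee_pos"])+T[:,2]*d)*1.5)
print((R.T@(np.array(o["ee_pos"])-C)))
```

```text
0.4 [[460.5713 292.0025]
 [291.7341 293.3805]]
0.6 [[461.1409 307.7479]
 [291.3115 309.1321]]
0.8 [[462.2886 323.1171]
 [290.1596 324.518 ]]
1.0 [[464.0167 337.8092]
 [288.2701 339.2376]]
1.2 [[466.3269 351.4792]
 [285.6346 352.946 ]]
1.4 [[469.2155 363.7208]
 [282.2501 365.2368]]
1.6 [[472.6668 374.0519]
 [278.1276 375.6279]]
[[478.415  286.9322]
 [ 29.5973 295.5001]]
tcp+ 0 [[383.3693 352.848 ]]
tcp+ 0.011 [[383.4643 341.838 ]]
tcp+ -0.02 [[383.1631 376.7401]]
[-0.1214 -0.0026  0.0627]
```

move_arm(
  increments=[
    [[-0.25,0,0,0,0,0,0],[0,0,0.6,0,0,0,0],[0.4,0.04,0.5,0,0,0,0],[0,0,0,0,0,0,0]],
  ],
)

```text
time_s: 6.3
ee_pos: [0.4786, -0.0049, 0.1271]
orientation: [[0.997, 0.082, 0.007], [0.082, -0.997, -0.001], [0.007, 0.002, -1.0]]
ft_force: [-0.3, 0.2, -0.7]
opening: 0.0001
gripper_force: 0.0
```

move_arm(
  increments=[
    [[-0.45,0.02,0,0,0,0,0],[0,0,-0.2,0,0,0,0],[0,0,-0.2,0,0,0,0],[0,0,-0.2,0,0,0,0],[0,0,-0.2,0,0,0,0],[0,0,-0.2,0,0,0,0],[0,0,-0.18,0,0,0,0]],
  ],
)

```text
time_s: 7.18
ee_pos: [0.4538, -0.0035, 0.0647]
orientation: [[0.997, 0.082, 0.002], [0.082, -0.997, 0.0], [0.002, 0.0, -1.0]]
ft_force: [2.0, 0.4, 3.6]
opening: 0.0003
gripper_force: 1.5
```

move_arm(
  increments=[
    [[0.06,0.005,-0.02,0,0,0,0],[0.06,0.005,-0.02,0,0,0,0],[0.06,0.005,-0.02,0,0,0,0],[0.06,0.005,-0.02,0,0,0,0]],
  ],
)

```text
time_s: 7.68
ee_pos: [0.4638, -0.0023, 0.0607]
orientation: [[0.997, 0.082, -0.002], [0.082, -0.997, 0.0], [-0.002, -0.0, -1.0]]
ft_force: [-3.0, -1.3, -1.2]
opening: 0.0003
gripper_force: 1.2
```

move_arm(
  increments=[
    [[0.04,0.003,0,0,0,0,0],[0.04,0.003,0,0,0,0,0]],
  ],
)

```text
time_s: 7.92
ee_pos: [0.4683, -0.002, 0.0608]
orientation: [[0.997, 0.082, -0.001], [0.082, -0.997, 0.0], [-0.001, -0.0, -1.0]]
ft_force: [-2.9, -0.4, -1.4]
opening: 0.0001
gripper_force: 1.4
```

move_arm(
  increments=[
    [[0.04,0.003,0,0,0,0,0],[0.04,0.003,0,0,0,0,0],[0,0,0,0,0,0,0]],
  ],
)

```text
time_s: 8.3
ee_pos: [0.4707, -0.0019, 0.0608]
orientation: [[0.997, 0.082, -0.004], [0.082, -0.997, -0.001], [-0.004, 0.0, -1.0]]
ft_force: [-8.5, -1.3, 3.2]
opening: -0.0002
gripper_force: 3.9
```

move_arm(
  increments=[
    [[0.05,0.004,0,0,0,0,0],[0.04,0.003,0,0,0,0,0]],
  ],
)

```text
time_s: 8.55
ee_pos: [0.4706, -0.0019, 0.0606]
orientation: [[0.997, 0.081, -0.012], [0.081, -0.997, -0.002], [-0.012, 0.001, -1.0]]
ft_force: [-22.5, -3.0, 19.0]
opening: 0.0002
gripper_force: 11.3
```

move_arm(
  increments=[
    [[-0.35,-0.03,0,0,0,0,0],[0,0,0.7,0,0,0,0],[0,0,0.7,0,0,0,0],[0.6,-0.68,0,0,0,0,0],[0.6,-0.68,0,0,0,0,0],[0.6,-0.68,0,0,0,0,0],[0.6,-0.68,0,0,0,0,0],[0,0,0,0,0,0,0]],
  ],
)

```text
time_s: 9.55
ee_pos: [0.5834, -0.1421, 0.1317]
orientation: [[0.997, 0.079, 0.005], [0.079, -0.997, -0.002], [0.005, 0.002, -1.0]]
ft_force: [-0.3, 0.2, -0.1]
opening: 0.0002
gripper_force: 0.0
```

move_arm(
  increments=[
    [[-0.08,0.03,0,0,0,0,0],[0,0,-0.2,0,0,0,0],[0,0,-0.2,0,0,0,0],[0,0,-0.2,0,0,0,0],[0,0,-0.2,0,0,0,0],[0,0,-0.2,0,0,0,0],[0,0,-0.2,0,0,0,0],[0,0,-0.11,0,0,0,0]],
  ],
)

```text
time_s: 10.55
ee_pos: [0.5757, -0.1374, 0.0649]
orientation: [[0.997, 0.082, -0.0], [0.082, -0.997, 0.0], [-0.0, -0.0, -1.0]]
ft_force: [0.8, 1.3, 1.9]
opening: -0.0003
gripper_force: 1.0
```

move_arm(
  increments=[
    [[-0.005,0.06,-0.02,0,0,0,0],[-0.005,0.06,-0.02,0,0,0,0],[-0.005,0.06,-0.02,0,0,0,0],[-0.005,0.06,-0.02,0,0,0,0]],
  ],
)

```text
time_s: 11.05
ee_pos: [0.5752, -0.1284, 0.0617]
orientation: [[0.997, 0.08, 0.0], [0.08, -0.997, -0.007], [-0.0, 0.007, -1.0]]
ft_force: [1.5, -11.8, -6.9]
opening: 0.0001
gripper_force: 5.7
```

move_arm(
  increments=[
    [[-0.005,0.05,0,0,0,0,0],[-0.005,0.04,0,0,0,0,0]],
  ],
)

```text
time_s: 11.3
ee_pos: [0.5751, -0.1279, 0.0615]
orientation: [[0.997, 0.078, 0.0], [0.078, -0.997, -0.015], [-0.001, 0.015, -1.0]]
ft_force: [2.8, -23.8, -11.8]
opening: -0.0003
gripper_force: 11.6
```

Run:
```python
from h import *
np.set_printoptions(precision=4,suppress=True)
p=cap("wrist");save(p,"r1.png",s=1.2)
o=p["obs"];print(o["ee_pos"],o["ft_force"])
c,s=np.cos(.088),np.sin(.088);R=np.array([[c,-s,0],[s,c,0],[0,0,1]]);C=np.array([.5665,.006,0])
print(R.T@(np.array(o["ee_pos"])-C))
for th in(0,.3,.6,.9): print(th,proj(p,np.array([[x,-.117-.031*np.sin(th),.093-.031*np.cos(th)] for x in(-.033,.033)])@R.T+C)*1.2)
print(proj(p,np.array([[-.08,-.115,.103],[0.08,-.115,.103],[0,-.077,.145],[0,-.065,.145]])@R.T+C)*1.2)
```

```text
[ 0.5751 -0.1279  0.0615] [  2.7893 -23.7853 -11.802 ]
[-0.0032 -0.1341  0.0615]
0 [[275.9697 332.6241]
 [270.6174 215.7051]]
0.3 [[292.6437 333.8309]
 [289.3447 216.1726]]
0.6 [[308.1021 338.0482]
 [306.7119 218.0958]]
0.9 [[321.4699 345.2522]
 [321.8122 221.4915]]
[[268.8642 469.8664]
 [246.1971 107.1719]
 [102.1453 409.7027]
 [ 58.1468 410.5896]]
```

View pics/r1.png

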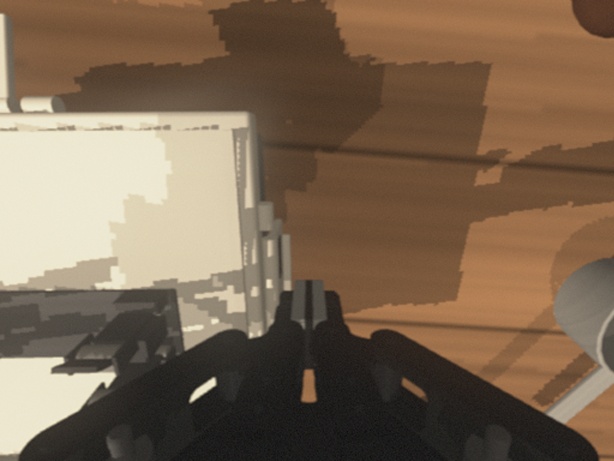

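move_arm(
  increments=[
    [[0.03,-0.35,0,0,0,0,0],[0,0,0.7,0,0,0,0],[0,0,0.7,0,0,0,0],[0.53,0.78,0,0,0,0,0],[0.53,0.78,0,0,0,0,0],[0.53,0.78,0,0,0,0,0],[0.53,0.78,0,0,0,0,0],[0,0,0,0,0,0,0]],
  ],
)

```text
time_s: 12.35
ee_pos: [0.6827, 0.0214, 0.1313]
orientation: [[0.996, 0.087, 0.0], [0.087, -0.996, 0.002], [0.001, -0.002, -1.0]]
ft_force: [-0.8, 0.0, -0.7]
opening: -0.0003
gripper_force: 0.0
```

move_arm(
  increments=[
    [[-0.1,-0.1,0,0,0,0,0],[0,0,-0.2,0,0,0,0],[0,0,-0.2,0,0,0,0],[0,0,-0.2,0,0,0,0],[0,0,-0.2,0,0,0,0],[0,0,-0.2,0,0,0,0],[0,0,-0.2,0,0,0,0],[0,0,-0.12,0,0,0,0]],
  ],
)

```text
time_s: 13.35
ee_pos: [0.6768, 0.0126, 0.0651]
orientation: [[0.997, 0.082, 0.0], [0.082, -0.997, 0.0], [0.0, -0.0, -1.0]]
ft_force: [0.3, -0.4, 2.5]
opening: 0.0002
gripper_force: 0.8
```

move_arm(
  increments=[
    [[-0.06,-0.005,-0.02,0,0,0,0],[-0.06,-0.005,-0.02,0,0,0,0],[-0.06,-0.005,-0.02,0,0,0,0],[-0.06,-0.005,-0.02,0,0,0,0]],
  ],
)

```text
time_s: 13.85
ee_pos: [0.6649, 0.0115, 0.0617]
orientation: [[0.997, 0.082, 0.001], [0.082, -0.997, -0.0], [0.001, 0.0, -1.0]]
ft_force: [3.4, -0.0, -2.6]
opening: -0.0001
gripper_force: 1.7
```

move_arm(
  increments=[
    [[-0.05,-0.004,0,0,0,0,0],[-0.05,-0.004,0,0,0,0,0],[-0.05,-0.004,0,0,0,0,0],[-0.03,0,0,0,0,0,0]],
  ],
)

```text
time_s: 14.35
ee_pos: [0.6638, 0.0114, 0.0618]
orientation: [[0.997, 0.082, 0.015], [0.082, -0.997, 0.002], [0.015, -0.001, -1.0]]
ft_force: [26.9, 2.2, -22.1]
opening: 0.0002
gripper_force: 13.6
```

move_arm(
  increments=[
    [[0.35,0.03,0,0,0,0,0],[0,0,0.7,0,0,0,0],[0,0,0.7,0,0,0,0],[-0.61,0.7,0,0,0,0,0],[-0.61,0.7,0,0,0,0,0],[-0.61,0.7,0,0,0,0,0],[-0.61,0.7,0,0,0,0,0],[0,0,0,0,0,0,0]],
  ],
)

```text
time_s: 15.35
ee_pos: [0.5491, 0.1378, 0.1313]
orientation: [[0.994, 0.109, -0.006], [0.109, -0.994, 0.012], [-0.004, -0.012, -1.0]]
ft_force: [0.9, -0.0, -0.3]
opening: 0.0003
gripper_force: 0.0
```

move_arm(
  increments=[
    [[0.05,0,0,0,0,0,0],[0,0,0,0,0,0,0]],
  ],
)

```text
time_s: 15.6
ee_pos: [0.5563, 0.1361, 0.1316]
orientation: [[0.994, 0.106, -0.001], [0.106, -0.994, 0.012], [0.0, -0.012, -1.0]]
ft_force: [-1.0, -0.1, 0.7]
opening: -0.0
gripper_force: 0.0
```

move_arm(
  increments=[
    [[-0.05,0.35,0,-0.012,0,-0.02,0],[0,0,-0.2,0,0,0,0],[0,0,-0.2,0,0,0,0],[0,0,-0.2,0,0,0,0],[0,0,-0.2,0,0,0,0],[0,0,-0.2,0,0,0,0],[0,0,-0.2,0,0,0,0],[0,0,-0.12,0,0,0,0]],
  ],
)

```text
time_s: 16.6
ee_pos: [0.5553, 0.141, 0.0658]
orientation: [[0.994, 0.112, -0.001], [0.112, -0.994, 0.016], [0.001, -0.016, -1.0]]
ft_force: [-0.6, 5.0, 5.8]
opening: -0.0002
gripper_force: 3.1
```

move_arm(
  increments=[
    [[0.005,-0.06,-0.02,0,0,0,0],[0.005,-0.06,-0.02,0,0,0,0],[0.005,-0.06,-0.02,0,0,0,0],[0.005,-0.05,-0.02,0,0,0,0]],
  ],
)

```text
time_s: 17.1
ee_pos: [0.5555, 0.1399, 0.0641]
orientation: [[0.993, 0.117, -0.002], [0.117, -0.992, 0.039], [0.003, -0.039, -0.999]]
ft_force: [-8.8, 34.7, 22.4]
opening: -0.0002
gripper_force: 18.6
```

move_arm(
  increments=[
    [[0,0.25,0,0,0,0,0],[0,0.1,0.3,0,0,0,0],[0,0,0.8,0,0,0,0],[0,0.2,0.8,0,0,0.188,1],[0,0.4,0.8,0,0,0.188,1],[0,0,0.5,0,0,0.188,1]],
  ],
)

```text
time_s: 17.85
ee_pos: [0.5568, 0.173, 0.2244]
orientation: [[0.775, 0.632, -0.008], [0.632, -0.775, 0.011], [0.001, -0.013, -1.0]]
ft_force: [1.3, 1.0, -1.0]
opening: 0.0546
gripper_force: 0.0
```

Run:
```python
from h import *
np.set_printoptions(precision=4,suppress=True)
p=cap("wrist");save(p,"l1.png",s=1.3)
o=p["obs"];print(o["ee_pos"],o["q"],o["ft_force"],o["orientation"])
c,s=np.cos(.088),np.sin(.088);R=np.array([[c,-s,0],[s,c,0],[0,0,1]]);C=np.array([.5665,.006,0])
for th in(0,.6): print(th,proj(p,np.array([[x,.117+.031*np.sin(th),.093-.031*np.cos(th)] for x in(-.033,.033)])@R.T+C)*1.3)
print(proj(p,np.array([[-.08,.115,.103],[0.08,.115,.103]])@R.T+C)*1.3)
```

```text
[0.5568 0.173  0.2244] [ 0.1682  0.3875 -0.0862  1.1028  0.0119  2.6253] [ 1.2584  1.0025 -1.0132] [[ 0.7748  0.6322 -0.0077]
 [ 0.6322 -0.7747  0.0108]
 [ 0.0009 -0.0132 -0.9999]]
0 [[356.9413 287.2515]
 [398.5057 232.4704]]
0.6 [[342.0591 279.7961]
 [383.8714 223.2574]]
[[330.5065 346.7594]
 [445.859  198.3779]]
```

View pics/l1.png

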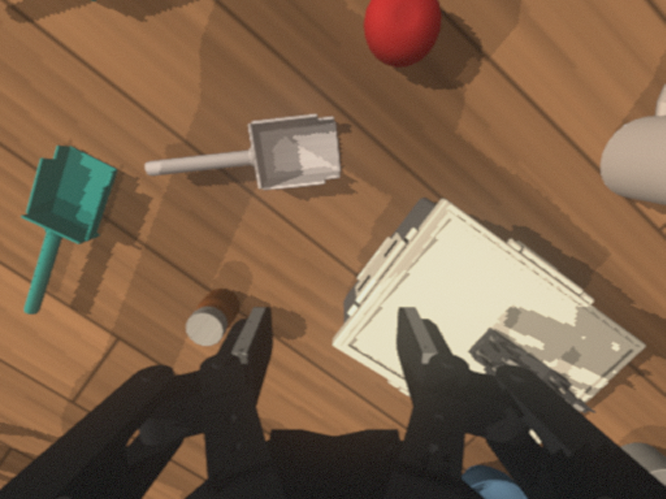

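The left flap hangs at the lid's side, with its free edge about (347,300)-(403,237). The aluminium scoop's handle runs from (147,168) to (252,158), with its bowl at (295,152). The spice jar is at (212,322).

Run:
```python
from h import *
import pickle
np.set_printoptions(precision=4,suppress=True)
p=cap("wrist");w=pickle.load(open("w1.pkl","rb"));t=pickle.load(open("P0.pkl","rb"))["top"]
save(p,"l1c.png",(70,60,340,270),2.9)
f=lambda a,k:(np.array(a)-.5*(k-1))/k
for n,a,b,d in(("end",(147,168),(18,131),(260,332)),("neck",(252,158),(97,80),(290,305))):
    print(n,"tri",tri([(p,f(a,1.3)),(w,f(b,1.5)),(t,f(d,1.5))]),"@.026",atz(p,f(a,1.3),.026),atz(w,f(b,1.5),.026))
```

```text
end tri [0.4833 0.3425 0.0349] @.026 [0.479  0.3486 0.026 ] [0.4802 0.3476 0.026 ]
neck tri [0.5497 0.2774 0.0191] @.026 [0.5525 0.2742 0.026 ] [0.552  0.2744 0.026 ]
```

View pics/l1c.png

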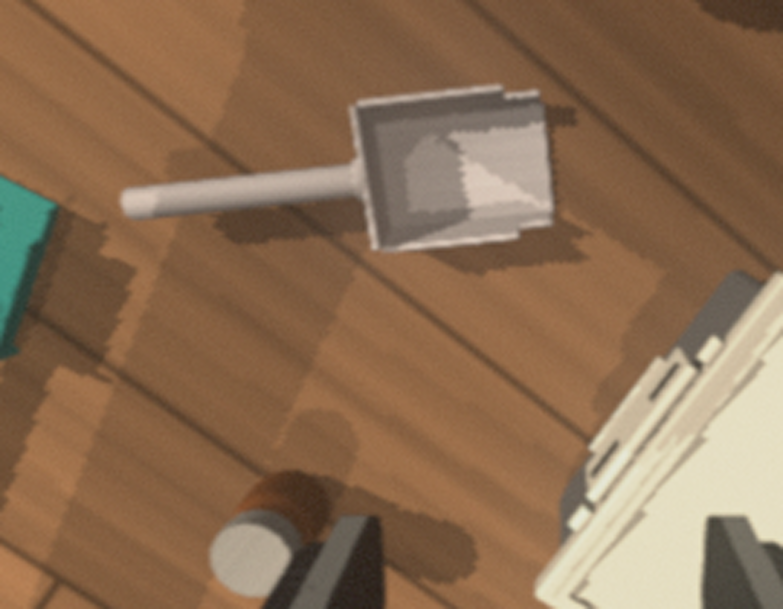

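The crop confirms that the thing at (330,190) is the aluminium scoop, not turquoise, standing on its bowl with its handle free. I'll approach its handle's middle at about (0.520, 0.307).

move_arm(
  increments=[
    [[-0.08,0.3,-0.2,-0.011,-0.008,0.18,0.6],[-0.08,0.3,-0.2,0,0,0.185,0.6],[-0.08,0.3,-0.2,0,0,0.185,0.6],[-0.08,0.3,-0.2,0,0,0.185,0.6],[-0.08,0.3,-0.2,0,0,0.185,0.6],[-0.08,0.3,-0.2,0,0,0.185,0.6],[-0.08,0.3,-0.2,0,0,0.185,0.6],[-0.08,0.3,-0.2,0,0,0.185,0.6],[-0.08,0.3,-0.2,0,0,0.185,0.6],[0,0,0,0,0,0,0.6]],
  ],
)

```text
time_s: 19.2
ee_pos: [0.5186, 0.3072, 0.1298]
orientation: [[-0.692, 0.722, -0.002], [0.722, 0.692, -0.005], [-0.003, -0.005, -1.0]]
ft_force: [-0.1, -0.2, -0.4]
opening: 0.0512
gripper_force: 0.0
```

Run:
```python
from h import *
np.set_printoptions(precision=4,suppress=True)
p=cap("wrist");o=p["obs"];print(o["ee_pos"],o["q"],o["orientation"],o["opening"])
save(p,"g1.png",s=1.5)
for X in([.4795,.348,.026],[.552,.2743,.026],[.520,.3068,.026]): print(proj(p,np.array(X))*1.5)
```

```text
[0.5186 0.3072 0.1298] [ 0.4147  0.4939 -0.1711  0.9096 -0.0042  1.2218] [[-0.6916  0.7223 -0.0017]
 [ 0.7223  0.6915 -0.0053]
 [-0.0026 -0.0049 -1.    ]] 0.05116159238035386
[[388.3508 196.0504]]
[[390.0352 348.5935]]
[[389.3087 285.6596]]
```

View pics/g1.png

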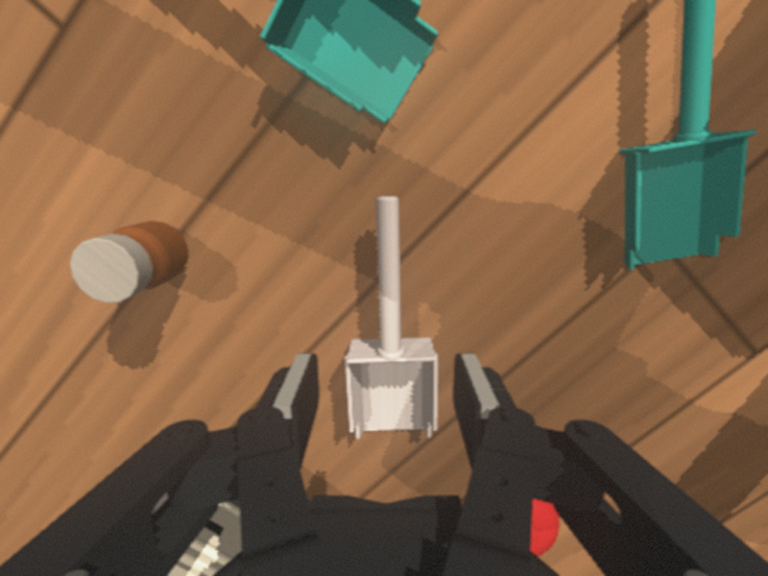

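The handle lies where predicted, from (388,197) to (391,350), centred between the fingers. I'll descend and grip.

move_arm(
  increments=[
    [[0.03,0,-0.7,0.005,-0.002,0,0.6],[0,0,-0.7,0,0,0,0.6],[0,0,-0.5,0,0,0,0.6],[0,0,-0.27,0,0,0,0.6],[0,0,0,0,0,0,0.6]],
  ],
)

```text
time_s: 19.88
ee_pos: [0.5211, 0.307, 0.0226]
orientation: [[-0.692, 0.722, 0.002], [0.722, 0.692, 0.001], [-0.001, 0.002, -1.0]]
ft_force: [-0.3, 0.4, -0.3]
opening: 0.0511
gripper_force: 0.0
```

move_arm(
  increments=[
    [[0,0,0,0,0,0,0],[0,0,0,0,0,0,0],[0,0,0,0,0,0,0],[0,0,0,0,0,0,0],[0,0,0,0,0,0,0],[0,0,0.2,0,0,0,0],[0,0,0.3,0,0,0,0]],
  ],
  force=110,
)

```text
time_s: 20.75
ee_pos: [0.5211, 0.3077, 0.0487]
orientation: [[-0.694, 0.72, 0.002], [0.72, 0.694, 0.001], [-0.001, 0.003, -1.0]]
ft_force: [-0.1, 0.6, 0.7]
opening: -0.0001
gripper_force: 0.0
```

The fingers closed on nothing, so I'll lift a little and find the handle numerically.

move_arm(
  increments=[
    [[0,0,0.8,0,0,0,0.6],[0,0,0.8,0,0,0,0.6],[0,0,0,0,0,0,0.6]],
  ],
)

```text
time_s: 21.12
ee_pos: [0.5242, 0.3092, 0.1331]
orientation: [[-0.694, 0.72, 0.011], [0.72, 0.694, 0.005], [-0.004, 0.011, -1.0]]
ft_force: [0.1, 0.1, 0.1]
opening: 0.0512
gripper_force: 0.0
```

```bash
cat >> h.py <<'E'
def handle(p,lo,hi):
    h=cv2.cvtColor(p["color"],cv2.COLOR_RGB2HSV); return ((h[...,1]<60)&(h[...,2]>90)).astype(np.uint8)
E
python3 - <<'E'
from h import *
np.set_printoptions(precision=4,suppress=True,linewidth=160)
p=cap("wrist");o=p["obs"];print(o["ee_pos"],o["opening"])
m=handle(p,0,0); g=cv2.imread("pics/g1.png")
for r in range(90,300,10):
    c=np.where(m[r,200:320])[0]+200; print(r,(c.min(),c.max(),len(c)) if len(c) else None)
print([(np.round(d["bbox"]).tolist(),round(d["confidence"],2)) for d in recognise(p,"scoop_mid")])
for X in([.4795,.348,.026],[.552,.2743,.026],[.520,.3068,.026]): print(proj(p,np.array(X)))
save(p,"g2.png",s=1.5)
E
```

```text
[0.5242 0.3092 0.1331] 0.05120253319603412
90 None
100 None
110 None
120 None
130 (np.int64(244), np.int64(257), 14)
140 (np.int64(245), np.int64(257), 13)
150 (np.int64(245), np.int64(257), 13)
160 (np.int64(245), np.int64(258), 14)
170 (np.int64(245), np.int64(258), 14)
180 (np.int64(245), np.int64(258), 14)
190 (np.int64(246), np.int64(258), 13)
200 (np.int64(246), np.int64(258), 13)
210 (np.int64(247), np.int64(259), 13)
220 (np.int64(247), np.int64(259), 13)
230 (np.int64(226), np.int64(281), 56)
240 (np.int64(200), np.int64(317), 77)
250 (np.int64(200), np.int64(319), 72)
260 (np.int64(225), np.int64(319), 64)
270 (np.int64(225), np.int64(283), 59)
280 (np.int64(226), np.int64(283), 58)
290 None
[([405.0, 0.0, 490.0, 174.0], 0.82), ([165.0, 0.0, 284.0, 79.0], 0.65), ([225.0, 128.0, 288.0, 290.0], 0.62)]
[[251.4809 127.4411]]
[[253.0541 228.6625]]
[[252.3841 186.8927]]
```

View pics/g2.png

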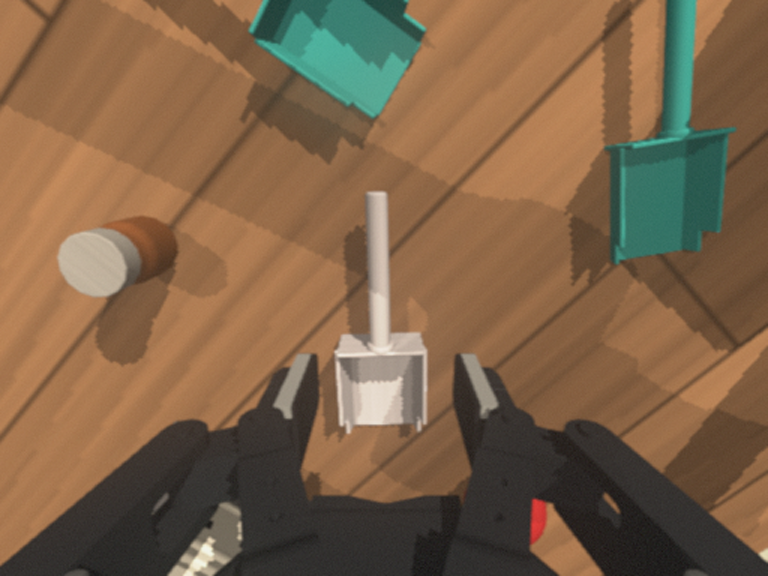

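The scoop hasn't moved. The visible fingertips lie behind the TCP in the image, so the grip was too high on the round handle. I'll go lower in small steps, watching the force.

move_arm(
  increments=[
    [[-0.05,-0.04,-0.7,0,0,0,0.6],[0,0,-0.7,0,0,0,0.6],[0,0,-0.6,0,0,0,0.6],[0,0,-0.28,0,0,0,0.6],[0,0,-0.05,0,0,0,0.6],[0,0,-0.05,0,0,0,0.6],[0,0,0,0,0,0,0.6]],
  ],
)

```text
time_s: 22.1
ee_pos: [0.5195, 0.3062, 0.01]
orientation: [[-0.694, 0.72, 0.005], [0.72, 0.694, 0.002], [-0.002, 0.005, -1.0]]
ft_force: [-0.8, -0.3, -0.6]
opening: 0.0513
gripper_force: 0.0
```

move_arm(
  increments=[
    [[0,0,0,0,0,0,0],[0,0,0,0,0,0,0],[0,0,0,0,0,0,0],[0,0,0,0,0,0,0]],
  ],
  force=40,
)

```text
time_s: 22.6
ee_pos: [0.5192, 0.3061, 0.0095]
orientation: [[-0.694, 0.72, 0.004], [0.72, 0.694, 0.002], [-0.001, 0.004, -1.0]]
ft_force: [-0.1, 0.6, 1.8]
opening: 0.0116
gripper_force: 39.3
```

move_arm(
  increments=[
    [[0,0,0,0,0,0,0.5],[0,0,0,0,0,0,0.5],[0,0,-0.05,0,0,0,0.5],[0,0,-0.05,0,0,0,0.5],[0,0,-0.05,0,0,0,0.5],[0,0,-0.05,0,0,0,0.5],[0,0,0,0,0,0,0.5]],
  ],
)

```text
time_s: 23.48
ee_pos: [0.5185, 0.3057, -0.0013]
orientation: [[-0.694, 0.72, 0.003], [0.72, 0.694, 0.001], [-0.001, 0.003, -1.0]]
ft_force: [0.2, -0.3, 0.4]
opening: 0.0424
gripper_force: 0.0
```

move_arm(
  increments=[
    [[0,0,0,0,0,0,0],[0,0,0,0,0,0,0],[0,0,0,0,0,0,0],[0,0,0,0,0,0,0]],
  ],
  force=40,
)

```text
time_s: 23.98
ee_pos: [0.519, 0.3059, -0.0007]
orientation: [[-0.694, 0.72, 0.004], [0.72, 0.694, 0.002], [-0.001, 0.004, -1.0]]
ft_force: [0.2, 0.2, 0.8]
opening: 0.0124
gripper_force: 38.9
```

move_arm(
  increments=[
    [[0,0,0,0,0,0,0],[0,0,0,0,0,0,0],[0,0,0.1,0,0,0,0],[0,0,0.2,0,0,0,0],[0,0,0.4,0,0,0,0],[0,0,0.6,0,0,0,0],[0,0,0.8,0,0,0,0],[0,0,0,0,0,0,0]],
  ],
  force=110,
)

```text
time_s: 24.98
ee_pos: [0.5213, 0.3069, 0.108]
orientation: [[-0.694, 0.72, 0.009], [0.72, 0.694, 0.004], [-0.003, 0.01, -1.0]]
ft_force: [1.1, 0.2, -1.9]
opening: 0.0106
gripper_force: 107.6
```

Run:
```python
from h import *
np.set_printoptions(precision=4,suppress=True,linewidth=160)
p=cap("wrist");o=p["obs"];print(o["ee_pos"],o["opening"],o["ft_force"],o["ft_torque"],o["q"])
m=handle(p,0,0)
for r in range(60,300,10):
    c=np.where(m[r,200:320])[0]+200; print(r,(int(c.min()),int(c.max()),len(c)) if len(c) else None,end=' ')
E=np.array(o["ee_pos"]);T=np.array(o["orientation"])
for zt in(-.027,):
  for ys,z in((-57,0),(45,0),(49,-.026+.034),(129,.008)):
    X=E+T@np.array([-ys/1000,0,zt-z]);print(ys,proj(p,X))
```

```text
[0.5213 0.3069 0.108 ] 0.010597841441564254 [ 1.0616  0.1964 -1.8951] [0.0861 0.0525 0.0675] [ 0.4101  0.5081 -0.2091  0.8434  0.0001  1.2137]
60 (221, 265, 3) 70 (241, 259, 3) 80 None 90 None 100 None 110 None 120 None 130 None 140 None 150 None 160 (243, 270, 28) 170 (243, 270, 28) 180 (243, 270, 28) 190 (243, 270, 28) 200 (243, 269, 27) 210 (244, 269, 26) 220 (244, 269, 26) 230 (244, 269, 26) 240 (236, 278, 43) 250 (233, 281, 43) 260 (231, 283, 45) 270 (238, 275, 28) 280 (248, 266, 19) 290 (247, 267, 21) -57 [[259.6391 152.5386]]
45 [[259.1033 327.2743]]
49 [[259.1861 343.9483]]
129 [[258.8695 441.2727]]
```

move_arm(
  increments=[
    [[0,0,0.82,0,0,0,0],[0,0,0.82,0,0,0,0],[0.07,-0.48,0,0,0,0.176,0],[0.07,-0.48,0,0,0,0.176,0],[0.07,-0.48,0,0,0,0.176,0],[0.07,-0.48,0,0,0,0.176,0],[0.07,-0.48,0,0,0,0.176,0],[0.07,-0.48,0,0,0,0.176,0],[0.07,-0.48,0,0,0,0.176,0],[0.07,-0.48,0,0,0,0.176,0],[0.07,-0.48,0,0,0,0.176,0],[0.07,-0.48,0,0,0,0.176,0]],
  ],
)

```text
time_s: 26.52
ee_pos: [0.5526, 0.0649, 0.1844]
orientation: [[-0.572, -0.82, -0.005], [-0.82, 0.572, 0.002], [0.001, 0.006, -1.0]]
ft_force: [-0.2, 1.0, -1.0]
opening: 0.0101
gripper_force: 107.6
```

move_arm(
  increments=[
    [[0.07,-0.48,0,0,0,0.176,0],[0.07,-0.48,0,0,0,0.176,0],[0.07,-0.48,0,0,0,0.176,0],[0.07,-0.48,0,0,0,0.176,0],[0,0,0,0,0,0,0],[0,0,0,0,0,0,0]],
  ],
)

```text
time_s: 27.28
ee_pos: [0.5669, -0.0297, 0.1851]
orientation: [[0.088, -0.996, -0.005], [-0.996, -0.088, 0.001], [-0.002, 0.005, -1.0]]
ft_force: [0.2, 0.2, -1.3]
opening: 0.0103
gripper_force: 107.6
```

Run:
```python
from h import *
np.set_printoptions(precision=4,suppress=True,linewidth=160)
p=cap("wrist");o=p["obs"];print(o["ee_pos"],o["opening"],o["ft_force"],o["q"]);print(o["orientation"])
m=handle(p,0,0);h=cv2.cvtColor(p["color"],cv2.COLOR_RGB2HSV)
for r in range(130,240,8):
    row=p["color"][r,225:290].astype(int).sum(1)//3; g=np.diff(row); print(r,225+int(g.argmax()),225+int(g.argmin()),end=' | ')
col=p["color"][120:200,256].astype(int).sum(1)//3; print("\nend",col)
for n in("scene","top"):
    q=cap(n);save(q,n+"9.png")
    u=np.array([-.0879,.9961,0]);E=np.array(o["ee_pos"])
    print(n,[(np.round(d["bbox"]).tolist(),round(d["confidence"],2)) for d in recognise(q,"scoop_mid")])
    print(proj(q,np.array([E+[0,0,.027]+u*.129+[0,0,.008],E+[0,0,.027]-u*.057,E+[0,0,.001]+u*.129,E+[0,0,.001]+u*.049])))
    import pickle;pickle.dump(q,open(n+"9.pkl","wb"))
```

```text
[ 0.5669 -0.0297  0.1851] 0.01027625563249957 [ 0.1798  0.2327 -1.3003] [-0.1827  0.3865 -0.1915  0.9985  0.0005 -1.8413]
[[ 0.0878 -0.9961 -0.0054]
 [-0.9961 -0.0878  0.0015]
 [-0.002   0.0052 -1.    ]]
130 260 236 | 138 268 257 | 146 269 235 | 154 270 235 | 162 271 232 | 170 271 233 | 178 270 236 | 186 270 236 | 194 270 236 | 202 269 236 | 210 270 236 | 218 269 233 | 226 270 235 | 234 278 235 | 
end [147 146 144 144 145 144 145 146 144 146 145 145 145 146 161 188 197 197 201 198 185 175 165 175 160 108  79  74  75  74  81  88  90  95  98 113 128 130 126
 127 126 127 126 126 127 129 127 127 129 128 125 128 130 128 129 128 127 127 126 126 128 129 126 128 126 127 126 128 129 129 129 128 129 130 128 127 130 127
 127 128]
scene [([232.0, 151.0, 266.0, 172.0], 0.87), ([354.0, 217.0, 389.0, 256.0], 0.67), ([318.0, 280.0, 389.0, 305.0], 0.64)]
[[261.2871 162.5386]
 [218.8975 141.7119]
 [261.2998 171.8295]
 [242.5306 161.4143]]
top [([146.0, 230.0, 167.0, 292.0], 0.89), ([248.0, 186.0, 277.0, 209.0], 0.72)]
[[245.3117 196.1826]
 [310.2206 190.8806]
 [245.5738 197.0195]
 [272.8251 194.7064]]
```

Run:
```python
from h import *
import pickle,itertools
np.set_printoptions(precision=1,suppress=True)
o=get_obs();E=np.array(o["ee_pos"]);u=np.array([-.0879,.9961,0]);v=np.array([.9961,.0879,0]);k=np.array([0,0,1.])
for n in("scene","top"):
    q=pickle.load(open(n+"9.pkl","rb"))
    for a in(0,.1,.2,-.1):
      for dz in(.02,.027,.035):
        L=[]
        for y,x,z in itertools.product((.049,.129),(-.033,.033),(-.026,.008)):
            yy=y*np.cos(a)+z*np.sin(a);zz=z*np.cos(a)-y*np.sin(a)
            L.append(E+k*(dz+zz)+u*yy+v*x)
        P=proj(q,np.array(L));print(n,"sag",a,"dz",dz,np.r_[P.min(0),P.max(0)])
# handle in wrist: predicted edges and end for dz
p=cap("wrist");T=np.array(o["orientation"])
for dz in(.02,.027,.033):
    print(dz,[proj(p,E+T@np.array([x,s,-dz])).ravel() for x in(.057,.02) for s in(-.007,.007)])
s=pickle.load(open("scene9.pkl","rb"))["color"]
g=cv2.cvtColor(s,cv2.COLOR_RGB2HSV)
print(g[145:180:2,225:270:3,1])
```

```text
scene sag 0 dz 0.02 [234.4 149.7 268.7 178.4]
scene sag 0 dz 0.027 [234.3 147.8 268.7 176.5]
scene sag 0 dz 0.035 [234.2 145.6 268.8 174.3]
scene sag 0.1 dz 0.02 [234.2 151.1 268.7 181.3]
scene sag 0.1 dz 0.027 [234.2 149.2 268.7 179.5]
scene sag 0.1 dz 0.035 [234.1 147.  268.8 177.3]
scene sag 0.2 dz 0.02 [233.5 152.4 268.4 184. ]
scene sag 0.2 dz 0.027 [233.5 150.5 268.4 182.1]
scene sag 0.2 dz 0.035 [233.4 148.4 268.4 180. ]
scene sag -0.1 dz 0.02 [234.1 148.2 269.1 175.1]
scene sag -0.1 dz 0.027 [234.  146.3 269.1 173.2]
scene sag -0.1 dz 0.035 [233.9 144.1 269.2 171. ]
top sag 0 dz 0.02 [244.3 182.2 274.3 208.1]
top sag 0 dz 0.027 [244.3 182.  274.4 208. ]
top sag 0 dz 0.035 [244.2 181.7 274.5 207.9]
top sag 0.1 dz 0.02 [244.4 182.4 274.5 208.2]
top sag 0.1 dz 0.027 [244.3 182.2 274.6 208.1]
top sag 0.1 dz 0.035 [244.2 181.9 274.8 208. ]
top sag 0.2 dz 0.02 [244.9 182.6 275.5 208.2]
top sag 0.2 dz 0.027 [244.8 182.4 275.7 208.1]
top sag 0.2 dz 0.035 [244.7 182.1 275.8 208. ]
top sag -0.1 dz 0.02 [243.8 182.  274.7 208. ]
top sag -0.1 dz 0.027 [243.8 181.8 274.8 207.9]
top sag -0
[... 764 characters left out ...]
0 175]
 [164 132  60  54  39  42  42  41  45  54  55  49  53 111 174]
 [103  71  45  63  51  43  40  36  44  45  58  57  53 139 174]
 [ 75  57  40  48  55  56  45  42  46  46  45  49  55  56 146]
 [ 66  65  40  45  66  55  48  44  41  45  44  42  51  55 127]
 [ 78  46  38  40  41  64  54  61  49  46  43  44  45  48 161]
 [ 65  63  43  38  39  61  63  64  56  43  45  46  40  69 168]
 [ 69  61  44  41  37  67  66  53  62  44  43  43  68 157 168]
 [ 74  52  62  56  58  66  73  40  42  67  43  40 135 170 170]
 [ 68  67  60  63  71  68  70  41  41  45  29  62  59 131 168]
 [ 67  76  59  58  74  67  61  39  38  40  40  39  63  60 126]
 [ 73  69  66  68  84  54  61  39  40  41  39  38  38  53  63]]
```

move_arm(
  increments=[
    [[0.07,0.02,-0.4,0,0,0,0],[0,0,-0.4,0,0,0,0],[0,0,-0.3,0,0,0,0],[0,0,-0.1,0,0,0,0],[0,0,0,0,0,0,0]],
  ],
)

```text
time_s: 28.2
ee_pos: [0.5713, -0.0291, 0.1261]
orientation: [[0.089, -0.996, -0.004], [-0.996, -0.089, 0.001], [-0.001, 0.003, -1.0]]
ft_force: [0.3, 0.3, -1.1]
opening: 0.0103
gripper_force: 107.6
```

move_arm(
  increments=[
    [[0,0,-0.08,0,0,0,0],[0,0,-0.08,0,0,0,0],[0,0,-0.08,0,0,0,0],[0,0,0,0,0,0,0]],
  ],
)

```text
time_s: 28.7
ee_pos: [0.5705, -0.0293, 0.1139]
orientation: [[0.089, -0.996, -0.005], [-0.996, -0.089, 0.001], [-0.001, 0.005, -1.0]]
ft_force: [-1.5, -1.1, 0.1]
opening: 0.0101
gripper_force: 107.9
```

Entering the jaws well; I'll keep pressing down.

move_arm(
  increments=[
    [[0,0,-0.08,0,0,0,0],[0,0,-0.08,0,0,0,0],[0,0,0,0,0,0,0]],
  ],
)

```text
time_s: 29.08
ee_pos: [0.5706, -0.0293, 0.1054]
orientation: [[0.089, -0.996, -0.005], [-0.996, -0.089, 0.001], [-0.001, 0.005, -1.0]]
ft_force: [-2.5, -0.4, -2.2]
opening: 0.0103
gripper_force: 107.6
```

move_arm(
  increments=[
    [[0,0,-0.08,0,0,0,0],[0,0,-0.05,0,0,0,0],[0,0,0,0,0,0,0]],
  ],
)

```text
time_s: 29.45
ee_pos: [0.5704, -0.0292, 0.0995]
orientation: [[0.089, -0.996, -0.005], [-0.996, -0.089, 0.001], [-0.001, 0.005, -1.0]]
ft_force: [-5.9, -1.9, 1.8]
opening: 0.0099
gripper_force: 108.9
```

move_arm(
  increments=[
    [[0,0,-0.05,0,0,0,0],[0,0,-0.05,0,0,0,0],[0,0,0,0,0,0,0]],
  ],
)

```text
time_s: 29.82
ee_pos: [0.5706, -0.0294, 0.0991]
orientation: [[0.089, -0.996, -0.003], [-0.996, -0.089, -0.0], [0.0, 0.003, -1.0]]
ft_force: [-18.1, 0.4, 34.8]
opening: 0.0103
gripper_force: 112.4
```

Run:
```python
from h import *
o=get_obs();print(o["ee_pos"],o["ft_force"],o["ft_torque"])
```

```text
[ 0.57055604 -0.02936784  0.0991246 ] [-18.1353482    0.39249404  34.82914413] [ 0.11361481  3.61217828 -0.07124316]
```

move_arm(
  increments=[
    [[0,0,0.07,0,0,0,0],[0,0,0,0,0,0,0.4],[0,0,0,0,0,0,0.4],[0,0,0,0,0,0,0.4],[0,0,0.2,0,0,0,0.4],[0,0,0.5,0,0,0,0.4],[0,0,0.8,0,0,0,0.4],[0,0,0.8,0,0,0,0.4],[0,0,0.8,0,0,0,0.4],[0,0,0,0,0,0,0.4]],
  ],
)

```text
time_s: 31.08
ee_pos: [0.5737, -0.0295, 0.2575]
orientation: [[0.089, -0.996, 0.004], [-0.996, -0.089, -0.0], [0.001, -0.004, -1.0]]
ft_force: [0.2, -0.5, 0.5]
opening: 0.0339
gripper_force: 0.0
```

Run:
```python
from h import *
import itertools,pickle
np.set_printoptions(precision=1,suppress=True)
p=cap("wrist");o=p["obs"];print(np.array(o["ee_pos"])*1e3,o["q"][5],o["ft_force"])
pickle.dump(p,open("w9.pkl","wb"))
S=np.array([.5702,-.0289,.126]);u=np.array([-.0879,.9961,0]);v=np.array([.9961,.0879,0]);k=np.array([0,0,1.])
s=cap("scene");t=cap("top");pickle.dump((s,t),open("st9.pkl","wb"))
B=np.array([S+u*y+v*x+k*z for y,x,z in itertools.product((.049,.129),(-.033,.033),(-.026,.008))])
for n,q in(("scene",s),("top",t),("wrist",p)):
    print(n,[(np.round(d["bbox"]).tolist(),round(d["confidence"],2)) for d in recognise(q,"scoop_mid")][:3])
    P=proj(q,B);print("bowl pred",np.r_[P.min(0),P.max(0)],"end",proj(q,S-u*.057),"neck",proj(q,S+u*.045))
m=handle(p,0,0)
a=p["color"].astype(int).sum(2)//3
e=proj(p,S-u*.057)[0];n=proj(p,S+u*.045)[0]
for f in(-.15,-.05,.02,.1,.4,.5,.6,.9):
    c=e+(n-e)*f;r,cc=int(round(c[1])),int(round(c[0])); 
    if 0<=r<384: print(f,r,cc,a[r,cc-18:cc+19:2])
```

```text
[573.7 -29.5 257.5] -1.8404721042706498 [ 0.2 -0.5  0.5]
scene [([321.0, 279.0, 388.0, 304.0], 0.97), ([226.0, 167.0, 268.0, 196.0], 0.96), ([349.0, 217.0, 389.0, 256.0], 0.56)]
bowl pred [234.8 171.  268.  199.6] end [[219.7 164.3]] neck [[241.5 177. ]]
top [([245.0, 186.0, 280.0, 211.0], 0.91), ([107.0, 169.0, 150.0, 217.0], 0.81), ([148.0, 230.0, 168.0, 289.0], 0.7)]
bowl pred [244.8 184.3 272.7 208.3] end [[305.8 192.2]] neck [[272.9 195. ]]
wrist []
bowl pred [229.9 216.9 289.2 289.8] end [[260.  130.3]] neck [[259.5 222.3]]
-0.15 117 260 [156 150 149 149 153 155 154 154 154 154 152 159 207 209 209 212 212 212
 211]
-0.05 126 260 [213 186 156 157 155 157 157 155 156 163 160 156 159 190 207 213 212 213
 211]
0.02 132 260 [188 182 133 127 125 123 121 123 155 176 190 197 182 145 155 161 207 213
 213]
0.1 140 260 [189 161 126  83  74  76  84 124 159 178 192 196 146 105  82  79 136 211
 212]
0.4 167 260 [126 127 127  96  79  74  87 130 163 184 197 199 182 112 102 103 184 213
 213]
0.5 176 260 [130 126 125  94  76  76  85 132 165 186 196 199 178 113  99 109 191 213
 213]
0.6 186 260 [127 125 126  98  75  73  86 135 167 184 198 197 175  93  81  88 143 157
 174]
0.9 213 260 [122 125 123  93  81  99 115 129 170 189 197 162 101 102  84  89 146 152
 153]
```

The handle lies on the clip's centre line in the wrist image. To make sure it is fully home I'll press its middle with closed fingers and watch whether it yields.

move_arm(
  increments=[
    [[-0.05,0,-0.6,0,0,0,0],[0,0,-0.7,0,0,0,0],[0,0,-0.55,0,0,0,0],[0,0,0,0,0,0,0],[0,0,-0.1,0,0,0,0],[0,0,-0.1,0,0,0,0],[0,0,-0.1,0,0,0,0]],
  ],
  force=40,
)

```text
time_s: 32.25
ee_pos: [0.5694, -0.0293, 0.146]
orientation: [[0.089, -0.996, -0.002], [-0.996, -0.089, 0.001], [-0.001, 0.002, -1.0]]
ft_force: [-0.0, -0.9, 0.8]
opening: 0.0001
gripper_force: 0.0
```

move_arm(
  increments=[
    [[0,0,-0.1,0,0,0,0],[0,0,-0.1,0,0,0,0],[0,0,0,0,0,0,0]],
  ],
)

```text
time_s: 32.62
ee_pos: [0.5684, -0.0291, 0.1351]
orientation: [[0.089, -0.996, -0.004], [-0.996, -0.089, 0.001], [-0.001, 0.004, -1.0]]
ft_force: [-0.4, 0.8, 0.2]
opening: -0.0
gripper_force: 0.0
```

move_arm(
  increments=[
    [[0,0,-0.06,0,0,0,0],[0,0,-0.06,0,0,0,0],[0,0,0,0,0,0,0]],
  ],
)

```text
time_s: 33.0
ee_pos: [0.5686, -0.0291, 0.1293]
orientation: [[0.089, -0.996, -0.004], [-0.996, -0.089, 0.001], [-0.001, 0.004, -1.0]]
ft_force: [0.8, -0.4, 0.6]
opening: -0.0003
gripper_force: 0.0
```

move_arm(
  increments=[
    [[0.03,0,-0.06,0,0,0,0],[0,0,-0.04,0,0,0,0],[0,0,0,0,0,0,0]],
  ],
)

```text
time_s: 33.38
ee_pos: [0.5701, -0.0291, 0.1243]
orientation: [[0.089, -0.996, -0.004], [-0.996, -0.089, 0.001], [-0.001, 0.004, -1.0]]
ft_force: [1.5, 0.6, 0.1]
opening: 0.0
gripper_force: 0.0
```

move_arm(
  increments=[
    [[0,0,-0.05,0,0,0,0],[0,0,0,0,0,0,0]],
  ],
)

```text
time_s: 33.62
ee_pos: [0.5701, -0.0292, 0.1219]
orientation: [[0.089, -0.996, -0.004], [-0.996, -0.089, 0.001], [-0.001, 0.004, -1.0]]
ft_force: [0.5, -0.6, -0.0]
opening: -0.0004
gripper_force: 0.0
```

move_arm(
  increments=[
    [[0,0,-0.05,0,0,0,0],[0,0,0,0,0,0,0]],
  ],
)

```text
time_s: 33.88
ee_pos: [0.5705, -0.0293, 0.1198]
orientation: [[0.089, -0.996, -0.003], [-0.996, -0.089, 0.001], [-0.001, 0.003, -1.0]]
ft_force: [0.7, -0.1, 1.4]
opening: 0.0
gripper_force: 0.8
```

move_arm(
  increments=[
    [[0,0,-0.05,0,0,0,0],[0,0,0,0,0,0,0]],
  ],
)

```text
time_s: 34.12
ee_pos: [0.5707, -0.0293, 0.1194]
orientation: [[0.09, -0.996, -0.002], [-0.996, -0.09, 0.0], [-0.0, 0.001, -1.0]]
ft_force: [-5.7, 0.8, 16.7]
opening: -0.0
gripper_force: 8.4
```

move_arm(
  increments=[
    [[0,0,-0.04,0,0,0,0],[0,0,0,0,0,0,0]],
  ],
)

```text
time_s: 34.38
ee_pos: [0.5708, -0.0293, 0.1192]
orientation: [[0.09, -0.996, -0.0], [-0.996, -0.09, -0.0], [0.0, 0.0, -1.0]]
ft_force: [-9.7, 0.7, 28.7]
opening: 0.0
gripper_force: 14.4
```

It is stiff at 28 N with under 1 mm of yield, so the handle is home. I'll retreat and check the left flap numerically from the earlier crop.

move_arm(
  increments=[
    [[0,0,0.3,0,0,0,0],[0,0,0.8,0,0,0,0],[0,0,0.9,0,0,0,0],[0,0,0.9,0,0,0,0],[-0.5,0.5,0.4,0,0,0,0],[-0.5,0.5,0,0,0,0,0],[0,0,0,0,0,0,0]],
  ],
)

```text
time_s: 35.25
ee_pos: [0.519, 0.0221, 0.2807]
orientation: [[0.092, -0.996, -0.003], [-0.996, -0.092, 0.001], [-0.001, 0.003, -1.0]]
ft_force: [0.7, 0.3, -0.0]
opening: -0.0
gripper_force: 0.0
```

Run:
```python
from h import *
np.set_printoptions(precision=3,suppress=True)
c,s_=np.cos(.088),np.sin(.088);R=np.array([[c,-s_,0],[s_,c,0],[0,0,1]]);C=np.array([.5671,.006,0])
H={"far":((1,0),.082),"left":((0,1),.117),"near":((-1,0),.082),"right":((0,-1),.117)}
for n in("scene","top","wrist"):
    p=cap(n);g=cv2.cvtColor(p["color"],cv2.COLOR_RGB2GRAY).astype(float)
    if n=="wrist": print(p["obs"]["ee_pos"],p["obs"]["ft_force"])
    def smp(side,th,off):
        (ax,ay),D=H[side];d=D+.031*np.sin(th)+off;z=.093-.031*np.cos(th)
        return proj(p,np.array([[ax*d-ay*w,ay*d+ax*w,z] for w in(-.033,.033)])@R.T+C)
    for side in H:
        for d in recognise(p,{"far":"clip_far","left":"clip_left","near":"clip_near","right":"clip_right"}[side])[:2]:
            print(n,side,np.round(d["bbox"]),round(d["confidence"],2))
        hg=proj(p,np.array([[H[side][0][0]*H[side][1]-H[side][0][1]*w,H[side][0][1]*H[side][1]+H[side][0][0]*w,.1] for w in(-.033,.033)])@R.T+C)
        for th in(0,.3,.6):
            q=np.r_[hg,smp(side,th,.005)];print("   th",th,np.r_[q.min(0),q.max(0)].round(0))
```

```text
scene far [214. 191. 228. 207.] 0.72
scene far [229. 143. 250. 162.] 0.46
   th 0 [213. 189. 228. 208.]
   th 0.3 [211. 189. 228. 210.]
   th 0.6 [209. 189. 228. 210.]
scene left [259. 195. 276. 208.] 0.43
scene left [214. 194. 228. 208.] 0.25
   th 0 [259. 193. 274. 213.]
   th 0.3 [259. 193. 277. 214.]
   th 0.6 [259. 193. 279. 214.]
   th 0 [250. 167. 265. 184.]
   th 0.3 [250. 167. 267. 182.]
   th 0.6 [250. 167. 269. 180.]
   th 0 [208. 164. 222. 180.]
   th 0.3 [206. 164. 222. 179.]
   th 0.6 [204. 164. 222. 177.]
   th 0 [263. 169. 284. 171.]
   th 0.3 [262. 166. 284. 171.]
   th 0.6 [262. 163. 284. 171.]
top left [233. 192. 237. 210.] 0.56
   th 0 [237. 188. 239. 210.]
   th 0.3 [234. 188. 239. 210.]
   th 0.6 [231. 188. 239. 210.]
top near [235. 171. 257. 225.] 0.45
   th 0 [267. 220. 288. 224.]
   th 0.3 [267. 220. 288. 227.]
   th 0.6 [267. 220. 288. 229.]
   th 0 [311. 182. 314. 203.]
   th 0.3 [312. 182. 316. 203.]
   th 0.6 [312. 182. 319. 203.]
[0.521 0.02  0.28 ] [ 0.548 -0.415 -0.361]
wrist far [147. 131. 159. 182.] 0.59
   th 0 [149. 128. 161. 184.]
   th 0.3 [149. 128. 155. 184.]
   th 0.6 [141. 129. 155. 184.]
   th 0 [198. 235. 248. 244.]
   th 0.3 [198. 241. 248. 244.]
   th 0.6 [198. 244. 248. 247.]
wrist near [192.  76. 248. 230.] 0.63
wrist near [282. 130. 291. 183.] 0.56
   th 0 [285. 129. 287. 184.]
   th 0.3 [285. 129. 294. 184.]
   th 0.6 [285. 129. 301. 184.]
wrist right [186.  49. 244.  56.] 0.62
   th 0 [185.  53. 246.  54.]
   th 0.3 [185.  46. 246.  53.]
   th 0.6 [185.  37. 245.  53.]
```

Near, far and right flaps were all pressed to a hard stop. The left one was pushed with the wrist at its joint limit, and the boxes leave some doubt. I'll push it once more with the open inner finger's back, which keeps the gripper body clear of the bowl.

move_arm(
  increments=[
    [[0.06,0.41,0,0,0,-0.1747,1],[0.06,0.41,0,0,0,-0.1747,1],[0.06,0.41,0,0,0,-0.1747,1],[0.06,0.41,0,0,0,-0.1747,1],[0.06,0.41,0,0,0,-0.1747,1],[0.06,0.41,0,0,0,-0.1747,1],[0.06,0.41,0,0,0,-0.1747,1],[0.06,0.41,0,0,0,-0.1747,1],[0.06,0.41,0,0,0,-0.1747,1],[0,0,0,0,0,0,1],[0,0,0,0,0,0,1]],
  ],
  force=80,
)

```text
time_s: 37.38
ee_pos: [0.5472, 0.2049, 0.28]
orientation: [[-0.996, -0.09, 0.001], [-0.09, 0.996, 0.003], [-0.001, 0.003, -1.0]]
ft_force: [-0.1, -0.1, -0.0]
opening: 0.0854
gripper_force: 0.0
```

Run:
```python
from h import *
np.set_printoptions(precision=4,suppress=True)
o=get_obs();c,s=np.cos(.088),np.sin(.088);R=np.array([[c,-s,0],[s,c,0],[0,0,1]]);C=np.array([.5671,.006,0])
print(R.T@(np.array(o["ee_pos"])-C),o["q"],o["opening"]);print(o["orientation"])
```

```text
[-0.0024  0.1999  0.28  ] [0.2306 0.3593 0.0138 1.2241 0.0027 0.1407] 0.08542948464426915
[[-0.996  -0.0898  0.0005]
 [-0.0898  0.996   0.0029]
 [-0.0008  0.0028 -1.    ]]
```

move_arm(
  increments=[
    [[0,0,-0.95,0,0,0,1],[0,0,-0.95,0,0,0,1],[0,0,-0.95,0,0,0,1],[0,0,-0.95,0,0,0,1],[0,0,-0.7,0,0,0,1],[0,0,-0.3,0,0,0,1],[0,0,0,0,0,0,1]],
  ],
)

```text
time_s: 38.25
ee_pos: [0.5469, 0.2047, 0.0398]
orientation: [[-0.996, -0.088, -0.0], [-0.088, 0.996, 0.003], [0.0, 0.003, -1.0]]
ft_force: [-0.1, 0.1, 0.3]
opening: 0.0854
gripper_force: 0.0
```

move_arm(
  increments=[
    [[0.005,-0.07,0,0,0,0,1],[0.005,-0.07,0,0,0,0,1],[0.005,-0.07,0,0,0,0,1],[0,0,0,0,0,0,1]],
  ],
)

```text
time_s: 38.75
ee_pos: [0.5484, 0.1945, 0.0406]
orientation: [[-0.996, -0.087, 0.002], [-0.087, 0.996, 0.003], [-0.002, 0.003, -1.0]]
ft_force: [0.6, 0.1, -0.5]
opening: 0.0855
gripper_force: 0.0
```

move_arm(
  increments=[
    [[0.005,-0.07,0,0,0,0,1],[0.005,-0.05,0,0,0,0,1],[0,0,0,0,0,0,1]],
  ],
)

```text
time_s: 39.12
ee_pos: [0.5485, 0.1886, 0.04]
orientation: [[-0.996, -0.088, 0.001], [-0.088, 0.996, 0.003], [-0.001, 0.003, -1.0]]
ft_force: [0.8, 0.2, 0.4]
opening: 0.0853
gripper_force: 0.0
```

move_arm(
  increments=[
    [[0,-0.05,0,0,0,0,1],[0,-0.05,0,0,0,0,1],[0,0,0,0,0,0,1]],
  ],
)

```text
time_s: 39.5
ee_pos: [0.5485, 0.1836, 0.0401]
orientation: [[-0.996, -0.088, 0.001], [-0.088, 0.996, 0.003], [-0.001, 0.003, -1.0]]
ft_force: [-0.3, -0.3, -0.6]
opening: 0.0853
gripper_force: 0.0
```

move_arm(
  increments=[
    [[0,-0.04,0,0,0,0,1],[0,-0.04,0,0,0,0,1],[0,0,0,0,0,0,1]],
  ],
)

```text
time_s: 39.88
ee_pos: [0.5485, 0.1828, 0.0404]
orientation: [[-0.996, -0.09, 0.001], [-0.09, 0.996, 0.01], [-0.002, 0.01, -1.0]]
ft_force: [-0.8, 8.9, 0.7]
opening: 0.0856
gripper_force: 4.6
```

move_arm(
  increments=[
    [[0,-0.06,0,0,0,0,1],[0,0,0,0,0,0,1],[0,0.5,0,0,0,0,1],[0,0.3,0.3,0,0,0,1],[0,0,0.9,0,0,0,1],[0,0,0.9,0,0,0,1],[0,0,0.9,0,0,0,1],[0,0,0.9,0,0,0,1],[0,0,0,0,0,0,1],[0,0,0,0,0,0,1]],
  ],
)

```text
time_s: 41.12
ee_pos: [0.5482, 0.2166, 0.2345]
orientation: [[-0.996, -0.088, 0.0], [-0.088, 0.996, 0.003], [-0.001, 0.003, -1.0]]
ft_force: [-0.2, 0.1, -0.1]
opening: 0.0853
gripper_force: 0.0
```

Run:
```python
from h import *
o=get_obs();print(o["ee_pos"],o["ft_force"],o["time_s"]);print(order.finish_job())
```

```text
[0.54819671 0.21661122 0.23451811] [-0.15022268  0.07256048 -0.10296383] 41.125
the job is handed in; nothing more can be done
None
```

The job is handed in at 41.1 s: all four lid clips were pressed to their stops, the scoop's handle gave no further under a 28 N press in the jaws, and the gripper was clear of everything; no verdict came back.

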